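# Clear the jammed sample pot from the seed-lab feed chute

## Robot

A 6-joint arm with a two-finger parallel gripper is mounted at the origin on the work surface. World frame = base frame: x ahead of the robot, y to its left, z up, the work surface at z = 0. Lengths are in mm, angles in rad, forces in N, time in s.
With the tool pointing down it reaches from about 250 to 775 mm from the base axis. Payload 4 kg.
Tool frame: the origin (TCP) lies midway between the tips of the shut fingers; the grasp point (between the pads) lies 19 mm behind it; z points along the fingers, y is the direction in which the jaws open and shut (so a half turn about z gives the same grasp; the last joint's range is limited). The gripper opens to 94 mm and grips with 3 to 60 N. Pads are 16 mm wide; open, the fingers measure 119 mm over their backs; the gripper's body (75 mm by 177 mm) begins 78 mm behind the grasp point.
Start: joints at [1.033, 0.087, 1.371, -0, 1.684, -0.103], TCP at [231.689, 498.842, 177.906] pointing down, gripper open.
Joint ranges: [-3.1, 3.1], [-0.76, 2.03], [0.27, 2.55], [-1.08, 4.22], [0.17, 2.65], [-2.57, 2.57]. Speed limits (rad/s): [2.79, 2.79, 3.14, 3.14, 3.14, 3.14].

## Interface

Orientations are given as a rotation vector (axis times angle).
In Python, from plant import r, optics gives the robot as it stands.
- The arm moves only by the tool servo_tool, never from a script. Its argument "commands" is a list of rows, each a list of 2 entries, a list of its own where there are three numbers: the shift along the tool's x, y, z in mm, then the turn about the tool's z in degrees. A call has 1 to 20 rows; each row shifts and turns the pose as measured when the row begins, along the tool's axes as they then stand; what a row does not reach is not made up. A row lasts 1/8 s, in which the tool goes at most 62.5 mm and 10.7 degrees, less where a joint would pass 70% of its speed; a pose out of reach is approached as far as the arm can. A call with a gripper value outside its range is refused whole. "claw" is the finger opening in mm, from 0 to 94, set as the call begins (left out, the last holds). The fingers move at their own pace and stop on an object; "newtons" is the grip in N (left out, the last holds). Time passes only in rows, so rows that do not move let the fingers close. It gives the time, the measured TCP pose, the force and the opening at its end, in the units of the state.
- r.get_state(): the state, without advancing time (a new reading comes with each control period).
- optics.read_camera(name): name is "scene" or "top" or "wrist"; returns (picture, depth): 400x640x3 uint8, red, green, blue; 400x640 float32, mm along the optical axis (not along the pixel's ray), 0 where there is no reading.
- optics.camera_params(name): a dict with "fx", "fy", "cx", "cy" (pixels), "R" (3x3) and "t" (3): a world point X has camera coordinates R X + t; the wrist camera has in their place "hand_eye" (4x4, takes a point from camera to tool coordinates, whose origin is the TCP and whose axes are the flange's). Camera axes: x right, y down, z forward; pixel columns grow to the right and rows downward; lengths in mm; the calibration is good to about 2 mm. A picture is of the moment at which its call begins: read the wrist's pose just before it. camera_params takes no time and is no camera call.
- r.job_done(): hands the job in, once; it reports no verdict.
Trained networks look in the newest picture that a camera, given by its name, has taken for a name from the list of things; names that differ only in an ending like _2 or _b are one class to them, and where a whole thing is asked for, a point or a joint stands for the part that bears it (a point fixed in the world has none). Each returns a list of dicts, best first, with "p" (0 to 1); they miss things now and then, are a little off and sometimes report something else, mostly with a low value. They report only what shows in the picture. A call takes as long as a camera call. They do not tell look-alikes from the thing itself.
- optics.spot_in(thing, camera): "bbox" ([left, top, right, bottom] in pixels, round what is visible of it).
The state is a dict: "clock": time; "q": joint angles; "qd": joint speeds; "tau": joint torques, N m; "tcp_pos": TCP position; "tool_rot": TCP orientation; "wrist_force": force on the tool from outside, world axes, zero at the start; "ft_torque": the same for the moment, N m; "opening": finger opening in mm.
Only numpy, scipy, OpenCV 4.12 (cv2) and the standard library are available. Lean on these libraries where they do the work, as an engineer would, in place of code of your own. Each camera call takes 0.05 s, during which the arm holds its last target.

## Task

A wide-footed sample pot has come down the steel feed chute and jammed against the two gauge pins, its foot caught under the chute's side lips. Push it back up the chute until its foot is clear of the lips, then lift it out and set it down gently, upright, inside the shallow metal tray. Leave the narrow-footed pot that waits at the chute's bottom end where it is.

Things in the scene. Friction and masses are not known exactly. Their poses are not given: they have to be found in the camera images.
- pot_mid (a point): The jammed pot: white plastic, grey lid, 64 mm tall, about 120 g; round body 32 mm in diameter on a round foot 54 mm in diameter, 8 mm thick. The point is on its axis, half-way up (32 mm above its underside); z is its axis, up. It starts in the chute against the two gauge pins, its axis 17 mm uphill of them, leaning with the floor.
- trough: Fixed chute. Origin on its floor, midway between the pins, 50 mm above table; x uphill (6 degrees), y across, z square to floor. Channel 60 mm wide (72 outside), walls 14 mm high, from end stop x=-137 to open top end x=+200. Up to x=+50 lips (tops 17 mm above floor) leave a 42 mm slot that holds the wide foot down; above it is open: the pot lifts freely at x over 77. Pots stay put on the slope.
- small_pot_mid (a point): The narrow-footed pot, to be left alone: same pot (64 mm tall, body 32 mm) but its foot is 42 mm in diameter; it has passed the pins and rests in the chute at the end stop, about 115 mm downhill of the pins. The point is on its axis, half-way up.
- tray: Shallow open aluminium tray, fixed on the table, 150 (x) by 130 (y) by 18 mm high, walls and floor 5 mm thick. Origin: centre of its underside.
Things that resemble listed ones, but are neither listed nor needed, are in the scene too. Leave any blue or red look-alike of the part that bears pot_mid alone.

How it is judged (in metres and radians):
On the way:
1. the wide-footed pot has been pushed uphill until its foot is clear of the lips, still standing on the chute's floor (x of pot_mid in the frame of trough above 0.075 m and z of pot_mid in the frame of trough between 0.022 and 0.046 m), for 0.05 s.
At the end, for the whole second after the job is handed in: The wide-footed pot stands at rest inside the tray, its whole foot flat on the tray's floor and upright within 7 degrees (its axis within 60 mm of the tray's centre), and the narrow-footed pot is within 20 mm of where it started in the chute (horizontal distance between pot_mid and tray below 0.06 m and z of pot_mid in the frame of tray between 0.031 and 0.043 m and angle between pot_mid's own z axis and vertical below 0.12 rad and linear speed of pot below 0.02 m/s and distance of small_pot_mid from where it was at the start of the episode below 0.02 m); the robot touches nothing.
It fails at once if the narrow-footed pot in the chute is moved more than 20 mm (distance of small_pot_mid from where it was at the start of the episode above 0.02 m).
It fails at once if the wide-footed pot is dropped or thrown into the tray (faster than 0.7 m/s close over it) (horizontal distance between pot_mid and tray below 0.07 m and height (world z) of pot_mid below 0.1 m and linear speed of pot above 0.7 m/s).
It also fails if it takes over 48 s, if anything falls off the work surface, if the arm or the gripper's body presses on something with over 40 N, if the wrist force passes 120 N, or if a joint passes its speed limit or range.

## Working session

There is one attempt and no reset: what is moved stays moved. The work goes in short steps, Python scripts to look and compute and a tool call to move; the robot and the scene stay as the last step left them, time stands still between calls to the robot, and variables do not carry over. Pictures are saved under pics/ and viewed, and the job is handed in when it is done.

Besides the shell and the picture viewer there is one more tool, called after "Request:" by a JSON object that holds its "name" and its "arguments", one argument or row to a line. servo_tool: Moves the arm, as the interface text tells. Its arguments: {"type":"object","properties":{"commands":{"type":"array"},"claw":{"type":"number"},"newtons":{"type":"number"}},"required":["commands"]}

```bash
ls; mkdir -p pics
python3 - <<'E'
from plant import r, optics
import cv2,numpy as np
for n in ("scene","top"):
    p,d=optics.read_camera(n); cv2.imwrite(f"pics/{n}0.png",p[:,:,::-1]); np.savez(f"{n}0.npz",p=p,d=d)
    for t in ("pot_mid","small_pot_mid","trough","tray"):
        print(n,t,[(round(x["p"],2),[round(v) for v in x["bbox"]]) for x in optics.spot_in(t,n)][:5])
print(r.get_state()); print(optics.camera_params("wrist"))
E
```

```text
pics
scene pot_mid [(0.94, [317, 287, 354, 317]), (0.93, [272, 257, 311, 284]), (0.7, [381, 232, 410, 267])]
scene small_pot_mid [(0.55, [341, 184, 362, 216])]
scene trough [(0.64, [326, 192, 484, 345])]
scene tray [(0.91, [236, 108, 319, 175]), (0.44, [342, 185, 361, 216])]
top pot_mid [(0.97, [234, 150, 262, 181]), (0.96, [211, 272, 239, 309]), (0.81, [284, 137, 310, 167]), (0.57, [233, 211, 259, 231])]
top small_pot_mid [(0.55, [294, 208, 315, 229])]
top trough [(0.57, [164, 202, 329, 240])]
top tray [(0.76, [395, 181, 452, 246])]
{'clock': 0.5, 'q': array([ 1.03293299e+00,  8.72200032e-02,  1.37076076e+00, -1.75867383e-05,
        1.68357605e+00, -1.03082206e-01]), 'qd': array([-0.00047119,  0.00042644, -0.00133306, -0.00072313,  0.00053651,
        0.00051646]), 'tau': array([-6.69043184e-04, -3.39624989e+01, -3.02266252e+01,  7.16954190e-02,
        2.43672944e-02, -2.22374013e-05]), 'tcp_pos': array([231.67011554, 498.83235609, 177.8640705 ]), 'tool_rot': array([6.77583080e-01, 3.06762293e+00, 4.47920225e-05]), 'wrist_force': array([0.05592212, 0.10311269, 0.44181538]), 'ft_torque': array([-0.01959375,  0.01506612, -0.00984719]), 'opening': 94.27519792482093}
{'fx': 359.94529656802786, 'fy': 359.94529656802786, 'cx': 322.3666759437335, 'cy': 196.6496901049295, 'hand_eye': array([[ 5.02691562e-04, -9.58009916e-01, -2.86734631e-01,
         8.37471968e+01],
       [ 9.99999527e-01,  7.20211408e-04, -6.53141705e-04,
        -1.63877078e-01],
       [ 8.32225783e-04, -2.86734168e-01,  9.58009825e-01,
        -2.07159941e+02],
       [ 0.00000000e+00,  0.00000000e+00,  0.00000000e+00,
         1.00000000e+00]])}
```

View pics/scene0.png

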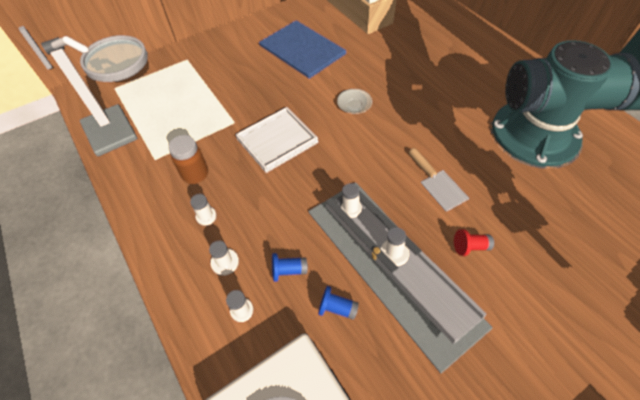

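View pics/top0.png

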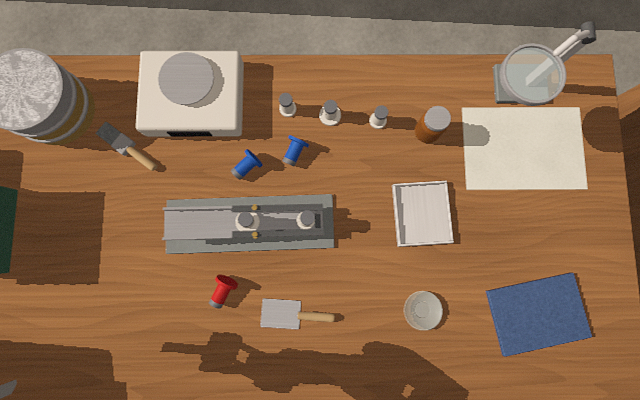

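Run:
```python
import cv2,numpy as np
a=np.load("scene0.npz")["p"][170:350,260:500,::-1]; b=np.load("top0.npz")["p"][130:320,150:350,::-1]
cv2.imwrite("pics/sc_crop.png",cv2.resize(a,None,fx=3.3,fy=3.3,interpolation=3)); cv2.imwrite("pics/top_crop.png",cv2.resize(b,None,fx=3.1,fy=3.1,interpolation=3))
```

```text
(no output)
```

View pics/sc_crop.png

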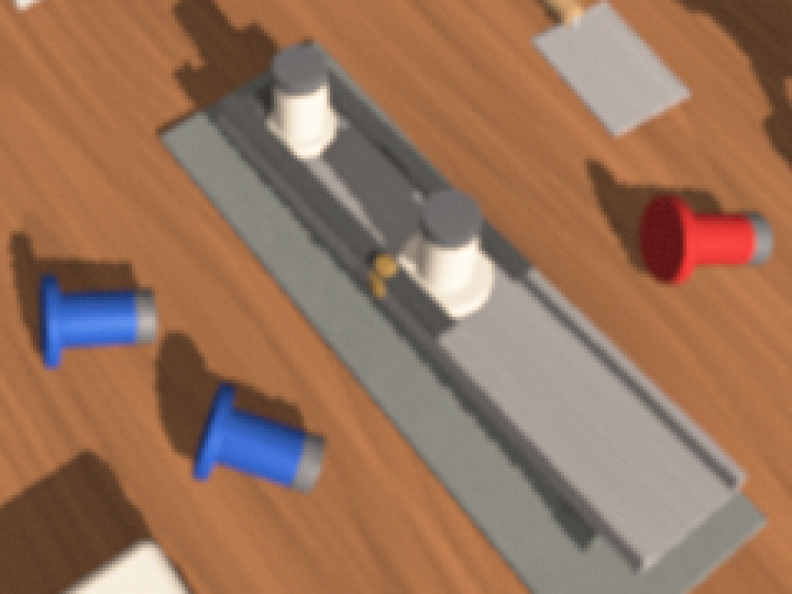

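View pics/top_crop.png

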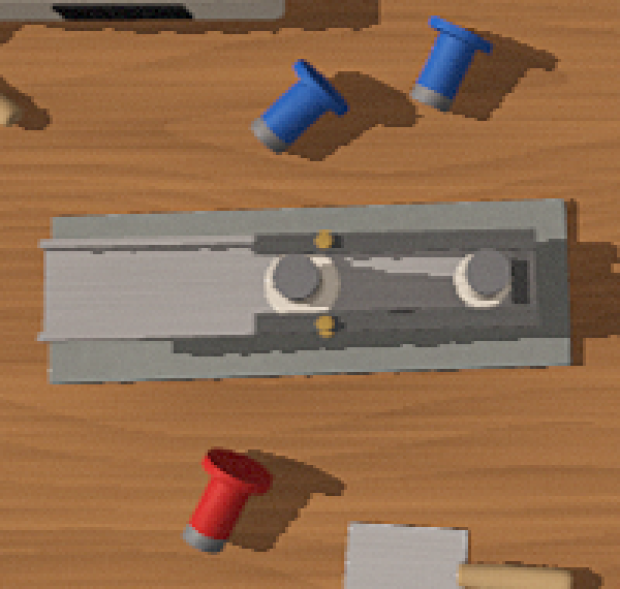

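The wide pot is the white one against the gold pins, at scene (396,247) and top (245,221). These could be taken for it:
- the small pot at the end stop, top (306,218)
- the blue look-alikes, top (246,165) and (294,150)
- the red look-alike, top (222,291)
- three loose white pots, top (287,105), (330,112) and (378,117)

The crop confirms the choice: white, wide foot, against the pins. Next I'll measure.

```bash
cat > h.py <<'E'
import numpy as np
from plant import optics
def cloud(n,d):
    c=optics.camera_params(n); v,u=np.mgrid[:400,:640]
    X=np.stack([(u-c["cx"])/c["fx"]*d,(v-c["cy"])/c["fy"]*d,d],-1)
    W=(X-np.array(c["t"]))@np.array(c["R"]); W[d<=0]=np.nan
    return W
E
python3 - <<'E'
from h import *
import cv2
f=np.load("top0.npz");p,d=f["p"],f["d"];W=cloud("top",d)
f2=np.load("scene0.npz");W2=cloud("scene",f2["d"])
print("table",np.nanmedian(W[330:350,520:560,2]) , W[255:265,180:300].reshape(-1,3)[:,2].mean())
# pots in both clouds: lids
for nm,w,boxes in (("top",W,[(234,205,260,232),(294,205,318,231)]),("scene",W2,[(380,225,412,268),(340,182,364,218)])):
    for x0,y0,x1,y1 in boxes:
        q=w[y0:y1,x0:x1].reshape(-1,3); q=q[~np.isnan(q[:,0])]
        zt=np.percentile(q[:,2],97); s=q[(q[:,2]>zt-6)]
        print(nm,"lid z",zt,"n",len(s),"bbox mid",(s.min(0)+s.max(0))/2,"mean",s.mean(0), s.max(0)-s.min(0))
# chute: points z 40..95 on region
for nm,w in (("top",W),("scene",W2)):
    m=(w[...,2]>35)
    x0,y0,x1,y1=(150,195,340,250) if nm=="top" else (310,180,495,360)
    q=w[y0:y1,x0:x1][m[y0:y1,x0:x1]].reshape(-1,3)
    q=q[q[:,2]<85]
    r=cv2.minAreaRect(q[:,:2].astype(np.float32)); print(nm,"chute",r,cv2.boxPoints(r).round().tolist())
    t=(395,178,455,250) if nm=="top" else (234,105,322,178)
    q=w[t[1]:t[3],t[0]:t[2]].reshape(-1,3); q=q[(q[:,2]>11)&(q[:,2]<26)]
    r=cv2.minAreaRect(q[:,:2].astype(np.float32)); print(nm,"tray",r,len(q))
# floor slope uphill part
q=W[212:232,170:215].reshape(-1,3); A=np.c_[q[:,:2],np.ones(len(q))]; c=np.linalg.lstsq(A,q[:,2],rcond=None)[0]; print("floor plane",c,np.degrees(np.arctan(np.hypot(*c[:2]))), np.degrees(np.arctan2(c[1],c[0])),"z at center",q.mean(0))
E
```

```text
table 15.444193803303563 nan
top lid z 118.22226094217888 n 183 bbox mid [513.80131884  62.1955423  116.7745972 ] mean [514.16867972  62.51795449 116.47919903] [30.01560733 31.51940793  7.96808194]
top lid z 105.04271586340776 n 171 bbox mid [518.75072128 -67.86103568 103.05063606] mean [518.24861335 -68.65593705 102.98581658] [30.74204396 30.45563202  7.59789401]
scene lid z 115.90476571401506 n 249 bbox mid [516.54640809  65.39880699 114.40516746] mean [517.20572398  65.64758172 114.4730112 ] [31.72615648 32.06613777  8.86902214]
scene lid z 102.20809605046207 n 191 bbox mid [521.04731574 -66.39500084 100.38959362] mean [521.19107971 -65.53074855 100.44423409] [31.12254765 31.56646391  7.66659184]
top chute ((514.0924072265625, 74.35841369628906), (76.95059204101562, 354.8091125488281), 0.7496426105499268) [[473.0, 251.0], [478.0, -104.0], [555.0, -103.0], [550.0, 252.0]]
top tray ((536.655029296875, -341.408935546875), (149.88084411621094, 131.7330322265625), 3.339378833770752) 564
scene chute ((523.7861328125, 108.92640686035156), (337.5827331542969, 314.01458740234375), 50.50284957885742) [[295.0, 79.0], [538.0, -121.0], [752.0, 139.0], [510.0, 339.0]]
scene tray ((539.1544799804688, -339.1144714355469), (150.7187042236328, 132.08201599121094), 3.5159661769866943) 556
 ** On entry to DLASCL parameter number  4 had an illegal value
 ** On entry to DLASCL parameter number  4 had an illegal valueTraceback (most recent call last):
  File "<stdin>", line 23, in <module>
    x, resids, rank, s = _umath_linalg.lstsq(a, b, rcond,
                         ~~~~~~~~~~~~~~~~~~~^^^^^^^^^^^^^
                                             signature=signature)
                                             ^^^^^^^^^^^^^^^^^^^^
    raise LinAlgError("SVD did not converge in Linear Least Squares")
numpy.linalg.LinAlgError: SVD did not converge in Linear Least Squares
```

```bash
cat >> h.py <<'E'
import sys
from scipy.spatial.transform import Rotation as Ro
def plan(target,yaw_y,n,step=None):
    """yaw_y: wanted angle (deg) of tool y in world (mod 180). rows with rotation spread evenly"""
    from plant import r
    s=r.get_state(); R=Ro.from_rotvec(s["tool_rot"]).as_matrix(); p=s["tcp_pos"]
    cur=np.degrees(np.arctan2(R[1,1],R[0,1])); dy=(cur-yaw_y+90)%180-90
    rows=[]
    D=(np.array(target)-p)/n
    for i in range(n):
        Ri=R@Ro.from_rotvec([0,0,np.radians(dy/n*i)]).as_matrix()
        rows.append([np.round(Ri.T@D,1).tolist(),round(dy/n,1)])
    print("tcp",p.round(1),"yaw_y",round(cur,2),"zdir",R[:,2].round(4),"F",s["wrist_force"].round(2),"open",round(s["opening"],1),"t",s["clock"])
    print(rows)
E
python3 - <<'E'
from h import *
f=np.load("top0.npz");W=cloud("top",f["d"])
q=W[214:230,170:212].reshape(-1,3);q=q[~np.isnan(q).any(1)]
print(len(q))
c=np.linalg.lstsq(np.c_[q[:,:2],np.ones(len(q))],q[:,2],rcond=None)[0];print("plane",c,q.mean(0))
for n in ("top",):
  lo,hi=[],[]
  for y in range(60,260,10):
    m=(np.abs(W[...,1]-y)<6)&(W[...,2]>40)&(W[...,2]<95)&(np.abs(W[...,0]-515)<60)
    if m.sum()>5: x=W[m][:,0]; lo.append((y,x.min()));hi.append((y,x.max()))
  for a in (lo,hi):
    a=np.array(a);k=np.polyfit(a[:,0],a[:,1],1);print(k,np.degrees(np.arctan(k[0])))
plan((515,67,180),1.3,10)
E
```

```text
671
plane [-3.71055134e-03  1.02917815e-01  4.77673743e+01] [513.51527499 195.07229301  65.93836357]
[-2.87634382e-02  4.80335976e+02] -1.647569346456906
[-3.85893466e-02  5.53269851e+02] -2.209910176702555
tcp [231.7 498.8 177.9] yaw_y 65.09 zdir [ 0.  0. -1.] F [0.06 0.1  0.44] open 94.3 t 0.5
[[[-43.9, -27.2, -0.2], np.float64(6.4)], [[-46.6, -22.2, -0.2], np.float64(6.4)], [[-48.8, -16.9, -0.2], np.float64(6.4)], [[-50.4, -11.3, -0.2], np.float64(6.4)], [[-51.3, -5.7, -0.2], np.float64(6.4)], [[-51.6, 0.1, -0.2], np.float64(6.4)], [[-51.3, 5.8, -0.2], np.float64(6.4)], [[-50.4, 11.5, -0.2], np.float64(6.4)], [[-48.8, 17.0, -0.2], np.float64(6.4)], [[-46.6, 22.3, -0.2], np.float64(6.4)]]
```

Request:
{"name": "servo_tool", "arguments": {
  "commands": [
    [[-44, -27, 0], 6.4],
    [[-46.6, -22, 0], 6.4],
    [[-49, -17, 0], 6.4],
    [[-50, -11.5, 0], 6.4],
    [[-51, -5.5, 0], 6.4],
    [[-51.5, 0, 0], 6.4],
    [[-51.5, 6, 0], 6.4],
    [[-50.5, 11.5, 0], 6.4],
    [[-49, 17, 0], 6.4],
    [[-46.5, 22, 0], 5.5],
    [[0, 0, 0], 0]
  ],
  "claw": 66,
  "newtons": 15
}}

```text
clock: 1.88
tcp_pos: [516.5, 50.2, 178.7]
tool_rot: [2.219, 2.221, 0.008]
wrist_force: [-0.3, 0.8, -0.2]
opening: 65.7
```

Run:
```python
from h import *
from plant import r
import cv2
s=r.get_state();p,d=optics.read_camera("wrist");np.savez("w1.npz",p=p,d=d,tcp=s["tcp_pos"],rot=s["tool_rot"])
cv2.imwrite("pics/w1.png",p[:,:,::-1])
c=optics.camera_params("wrist");v,u=np.mgrid[:400,:640]
X=np.stack([(u-c["cx"])/c["fx"]*d,(v-c["cy"])/c["fy"]*d,d],-1)
H=c["hand_eye"];T=X@H[:3,:3].T+H[:3,3];W=T@Ro.from_rotvec(s["tool_rot"]).as_matrix().T+s["tcp_pos"]
W[d<=0]=np.nan
m=(abs(W[...,0]-515)<40)&(abs(W[...,1]-64)<35)&(W[...,2]>108)&(W[...,2]<125)
q=W[m];print(len(q), q.mean(0) if len(q) else 0,(q.min(0)+q.max(0))/2,q.max(0)-q.min(0))
vv,uu=np.where(m);print(uu.min(),uu.max(),vv.min(),vv.max())
plan((515.3,66.5,78),2.0,4)
```

```text
1378 [514.23633889  66.68961973 115.75231057] [514.18280835  65.8466667  113.61040678] [31.43703364 32.71320228 10.56785283]
299 339 158 200
tcp [515.8  51.7 178.9] yaw_y 0.2 zdir [ 0.0052  0.0031 -1.    ] F [-0.87  0.11 -0.36] open 65.8 t 1.925
[[[3.6, -0.2, 25.2], np.float64(-0.5)], [[3.6, -0.2, 25.2], np.float64(-0.5)], [[3.6, -0.2, 25.2], np.float64(-0.5)], [[3.6, -0.2, 25.2], np.float64(-0.5)]]
```

View pics/w1.png

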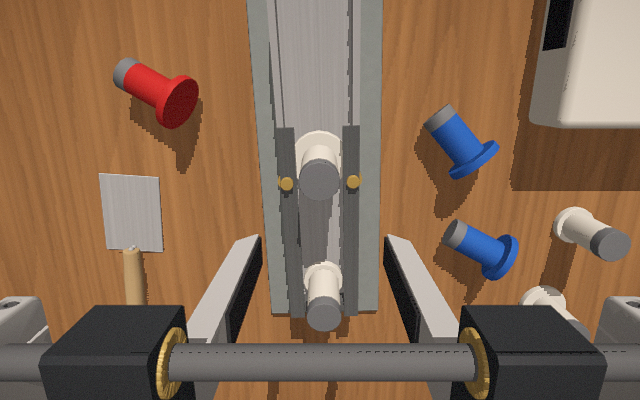

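The wrist view shows the wide pot with its lid at (319,180) and the pins at (286,184) and (353,181). The small pot is at (323,300). I'll align over the wide pot, then descend.

Request:
{"name": "servo_tool", "arguments": {
  "commands": [
    [[16, 0, 0], -1.8],
    [[0, 0, 0], 0],
    [[0, 0, 0], 0]
  ]
}}

```text
clock: 2.3
tcp_pos: [514.3, 72.3, 179.5]
tool_rot: [2.172, 2.268, 0.011]
wrist_force: [0.4, 0.1, 0.7]
opening: 66.2
```

```bash
python3 -c "
from h import *
plan((514.7,68,78),2.0,4)"
```

```text
tcp [514.3  72.3 179.5] yaw_y 2.47 zdir [ 0.0056  0.0045 -1.    ] F [0.4  0.07 0.66] open 66.2 t 2.3
[[[-1.2, -0.1, 25.4], np.float64(0.1)], [[-1.2, -0.1, 25.4], np.float64(0.1)], [[-1.2, -0.1, 25.4], np.float64(0.1)], [[-1.2, -0.1, 25.4], np.float64(0.1)]]
```

Request:
{"name": "servo_tool", "arguments": {
  "commands": [
    [[-3, 0, 0], 0],
    [[0, 0, 20], 0],
    [[0, 0, 20], 0],
    [[0, 0, 20], 0],
    [[0, 0, 15], 0],
    [[0, 0, 8], 0],
    [[0, 0, 0], 0],
    [[0, 0, 0], 0]
  ]
}}

```text
clock: 3.3
tcp_pos: [515.9, 70.4, 96.5]
tool_rot: [2.166, 2.269, 0.016]
wrist_force: [-0.3, -0.3, 0.5]
opening: 66.1
```

```bash
python3 -c "
from h import *
plan((514.7,68,78),2.0,1)"
```

```text
tcp [515.9  70.4  96.5] yaw_y 2.66 zdir [ 0.0109  0.0038 -0.9999] F [-0.3  -0.27  0.51] open 66.1 t 3.3
[[[-2.4, -1.5, 18.4], np.float64(0.7)]]
```

Request:
{"name": "servo_tool", "arguments": {
  "commands": [
    [[-2.5, -1.3, 6], 0.5],
    [[0, 0, 7], 0],
    [[0, 0, 5], 0],
    [[0, 0, 0], 0],
    [[0, 0, 0], 0]
  ]
}}

```text
clock: 3.92
tcp_pos: [515.6, 67.7, 78.4]
tool_rot: [2.175, 2.257, 0.019]
wrist_force: [-1.0, 0.2, -0.2]
opening: 66.0
```

Run:
```python
from h import *
import cv2
plan((514.7,68,78),2.0,1)
p,d=optics.read_camera("wrist");cv2.imwrite("pics/w2.png",p[:,:,::-1])
```

```text
tcp [515.6  67.7  78.4] yaw_y 2.12 zdir [ 0.0131  0.0038 -0.9999] F [-1.01  0.23 -0.19] open 66.0 t 3.925
[[[0.3, -0.9, 0.4], np.float64(0.1)]]
```

View pics/w2.png

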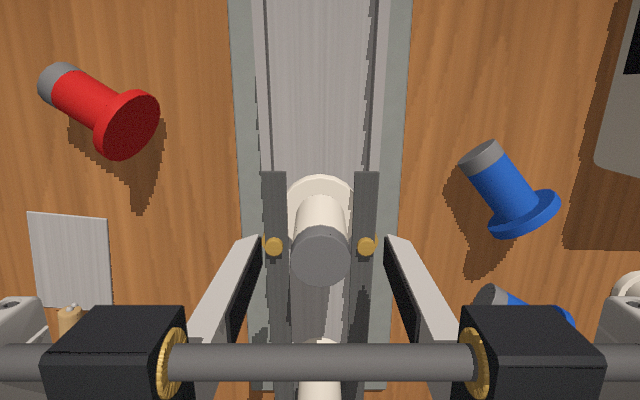

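The pot, with its lid at (320,258), sits centred between the fingers, so I'll close.

Request:
{"name": "servo_tool", "arguments": {
  "commands": [
    [[0, 0, 0], 0],
    [[0, 0, 0], 0],
    [[0, 0, 0], 0],
    [[0, 0, 0], 0],
    [[0, 0, 0], 0]
  ],
  "claw": 20,
  "newtons": 15
}}

```text
clock: 4.6
tcp_pos: [515.7, 67.8, 78.9]
tool_rot: [2.175, 2.257, 0.019]
wrist_force: [1.0, -0.1, 0.0]
opening: 31.9
```

Request:
{"name": "servo_tool", "arguments": {
  "commands": [
    [[5, 0, -0.6], 0],
    [[8, 0, -0.9], 0],
    [[8, 0, -0.9], 0],
    [[5, 0, -0.5], 0],
    [[0, 0, 0], 0],
    [[0, 0, 0], 0]
  ]
}}

```text
clock: 5.35
tcp_pos: [514.5, 96.0, 81.9]
tool_rot: [2.174, 2.258, 0.018]
wrist_force: [0.2, -0.4, -0.1]
opening: 31.3
```

```bash
python3 -c "
from h import *
plan((513.0,142,86.7),2.0,6)"
```

```text
tcp [514.5  96.   81.9] yaw_y 2.18 zdir [ 0.0133  0.0036 -0.9999] F [ 0.22 -0.38 -0.12] open 31.3 t 5.35
[[[7.7, 0.1, -0.8], np.float64(0.0)], [[7.7, 0.0, -0.8], np.float64(0.0)], [[7.7, 0.0, -0.8], np.float64(0.0)], [[7.7, 0.0, -0.8], np.float64(0.0)], [[7.7, 0.0, -0.8], np.float64(0.0)], [[7.7, 0.0, -0.8], np.float64(0.0)]]
```

Sliding freely with no side force, and on line.

Request:
{"name": "servo_tool", "arguments": {
  "commands": [
    [[8, 0, -0.8], 0],
    [[8, 0, -0.8], 0],
    [[8, 0, -0.8], 0],
    [[8, 0, -0.8], 0],
    [[8, 0, -0.8], 0],
    [[5, 0, -0.6], 0],
    [[0, 0, 0], 0],
    [[0, 0, 0], 0]
  ]
}}

```text
clock: 6.35
tcp_pos: [512.6, 144.3, 87.0]
tool_rot: [2.174, 2.258, 0.019]
wrist_force: [0.6, 0.2, -0.6]
opening: 31.3
```

Run:
```python
from h import *
import cv2
plan((513,142,86.7),2.0,1)
p,d=optics.read_camera("scene");cv2.imwrite("pics/s3.png",cv2.resize(p[170:350,260:500,::-1],None,fx=3,fy=3))
```

```text
tcp [512.6 144.3  87. ] yaw_y 2.19 zdir [ 0.0133  0.0038 -0.9999] F [ 0.56  0.22 -0.57] open 31.3 t 6.35
[[[-2.3, 0.3, 0.2], np.float64(0.2)]]
```

View pics/s3.png

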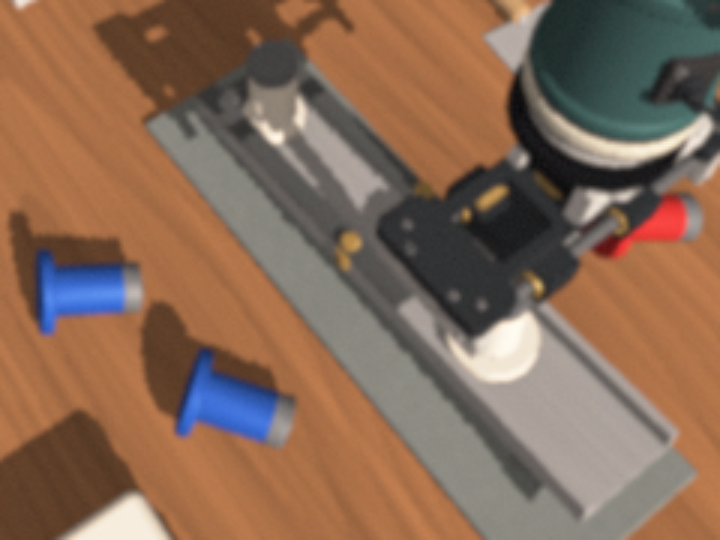

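Request:
{"name": "servo_tool", "arguments": {
  "commands": [
    [[0, 0, -8], 0],
    [[0, 0, -16], 0],
    [[0, 0, -22], 0],
    [[0, 0, -22], 0],
    [[0, 0, -15], 0],
    [[0, 0, -8], 0],
    [[0, 0, 0], 0]
  ],
  "newtons": 22
}}

```text
clock: 7.28
tcp_pos: [511.9, 143.1, 185.1]
tool_rot: [2.175, 2.255, 0.022]
wrist_force: [-0.2, -0.4, -2.7]
opening: 31.3
```

```bash
python3 -c "
from h import *
plan((538,-340,185),2.0,1)"
```

```text
tcp [511.9 143.1 185.1] yaw_y 2.08 zdir [ 0.016   0.0042 -0.9999] F [-0.24 -0.36 -2.7 ] open 31.3 t 7.275
[[[-483.7, 8.5, -1.6], np.float64(0.1)]]
```

Request:
{"name": "servo_tool", "arguments": {
  "commands": [
    [[-12, 0, 0], 0],
    [[-25, 0.6, 0], 0],
    [[-35, 0.8, 0], 0],
    [[-40, 0.8, 0], 0],
    [[-40, 0.8, 0], 0],
    [[-40, 0.8, 0], 0],
    [[-40, 0.8, 0], 0],
    [[-40, 0.8, 0], 0],
    [[-40, 0.8, 0], 0],
    [[-40, 0.8, 0], 0],
    [[-35, 0.8, 0], 0],
    [[-30, 0.5, 0], 0],
    [[-20, 0, 0], 0],
    [[-10, 0, 0], 0],
    [[0, 0, 0], 0],
    [[0, 0, 0], 0]
  ]
}}

```text
clock: 9.28
tcp_pos: [525.6, -323.4, 166.1]
tool_rot: [-2.172, -2.246, 0.001]
wrist_force: [0.9, -0.3, -1.5]
opening: 31.2
```

Run:
```python
from h import *
import cv2
plan((538,-340,60),2.0,1)
p,d=optics.read_camera("wrist");cv2.imwrite("pics/w4.png",p[:,:,::-1])
```

```text
tcp [ 525.6 -323.4  166.1] yaw_y 1.92 zdir [-0.0122  0.0113 -0.9999] F [ 0.95 -0.27 -1.45] open 31.2 t 9.275
[[[-18.3, 13.1, 105.8], np.float64(-0.1)]]
```

View pics/w4.png

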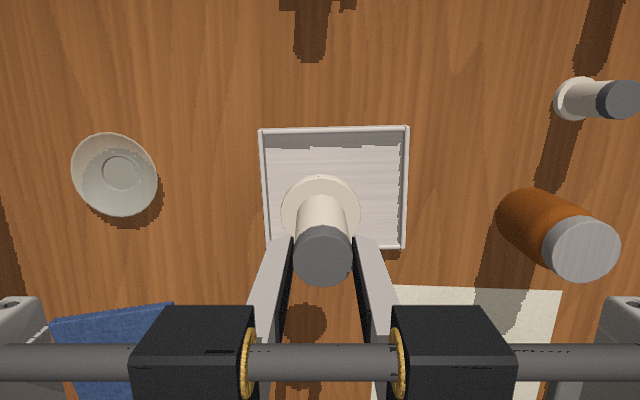

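The pot is held (foot at (320,208)) above the tray, which spans (260-410, 127-248). I'll shift the last bit and then descend.

Request:
{"name": "servo_tool", "arguments": {
  "commands": [
    [[-8, 6, 10], 0],
    [[-8, 6, 20], 0],
    [[-2, 1, 22], 0],
    [[0, 0, 22], 0],
    [[0, 0, 15], 0],
    [[0, 0, 8], 0],
    [[0, 0, 0], 0],
    [[0, 0, 0], 0]
  ]
}}

```text
clock: 10.32
tcp_pos: [540.0, -339.1, 60.0]
tool_rot: [-2.167, -2.248, 0.001]
wrist_force: [-0.5, 0.1, -0.5]
opening: 31.0
```

```bash
python3 -c "
from h import *
plan((538,-340,35),2.0,1)"
```

```text
tcp [ 540.  -339.1   60. ] yaw_y 2.13 zdir [-0.0142  0.013  -0.9998] F [-0.54  0.13 -0.53] open 31.0 t 10.325
[[[-1.1, -1.7, 25.0], np.float64(0.1)]]
```

Request:
{"name": "servo_tool", "arguments": {
  "commands": [
    [[0, 0, 8], 0],
    [[0, 0, 7], 0],
    [[0, 0, 5], 0],
    [[0, 0, 2], 0],
    [[0, 0, 0], 0],
    [[0, 0, 0], 0]
  ]
}}

```text
clock: 11.08
tcp_pos: [540.7, -339.6, 38.7]
tool_rot: [-2.169, -2.251, 0.0]
wrist_force: [0.1, 0.3, -1.4]
opening: 31.5
```

Request:
{"name": "servo_tool", "arguments": {
  "commands": [
    [[0, 0, 1.5], 0],
    [[0, 0, 0], 0]
  ]
}}

```text
clock: 11.32
tcp_pos: [540.8, -339.8, 37.4]
tool_rot: [-2.17, -2.252, 0.0]
wrist_force: [-0.2, -0.6, -1.1]
opening: 31.0
```

Request:
{"name": "servo_tool", "arguments": {
  "commands": [
    [[0, 0, 1.5], 0],
    [[0, 0, 0], 0]
  ]
}}

```text
clock: 11.58
tcp_pos: [540.9, -339.8, 35.9]
tool_rot: [-2.17, -2.252, 0.0]
wrist_force: [0.3, -1.0, -0.8]
opening: 31.7
```

Request:
{"name": "servo_tool", "arguments": {
  "commands": [
    [[0, 0, 1.5], 0],
    [[0, 0, 0], 0]
  ]
}}

```text
clock: 11.82
tcp_pos: [541.1, -339.9, 34.9]
tool_rot: [-2.17, -2.252, -0.0]
wrist_force: [-0.7, -0.2, -0.8]
opening: 31.1
```

Request:
{"name": "servo_tool", "arguments": {
  "commands": [
    [[0, 0, 1.5], 0],
    [[0, 0, 0], 0]
  ]
}}

```text
clock: 12.08
tcp_pos: [541.2, -339.9, 34.8]
tool_rot: [-2.171, -2.253, -0.0]
wrist_force: [-1.0, 0.4, -1.0]
opening: 31.5
```

Request:
{"name": "servo_tool", "arguments": {
  "commands": [
    [[0, 0, 2], 0],
    [[0, 0, 0], 0]
  ]
}}

```text
clock: 12.32
tcp_pos: [541.4, -339.9, 34.8]
tool_rot: [-2.171, -2.254, -0.001]
wrist_force: [-1.3, 0.6, -1.1]
opening: 30.9
```

Request:
{"name": "servo_tool", "arguments": {
  "commands": [
    [[0, 0, 2], 0],
    [[0, 0, 0], 0]
  ]
}}

```text
clock: 12.58
tcp_pos: [541.5, -339.8, 34.7]
tool_rot: [-2.172, -2.254, -0.001]
wrist_force: [-0.9, 0.7, 0.6]
opening: 31.0
```

Run:
```python
from h import *
import cv2
plan((538,-340,60),2.0,1)
p,d=optics.read_camera("scene");cv2.imwrite("pics/s5.png",cv2.resize(p[70:240,200:400,::-1],None,fx=3.5,fy=3.5,interpolation=3))
```

```text
tcp [ 541.5 -339.8   34.7] yaw_y 2.14 zdir [-0.0077  0.0083 -0.9999] F [-0.92  0.74  0.57] open 31.0 t 12.575
[[[0.1, -3.7, -25.3], np.float64(0.1)]]
```

View pics/s5.png

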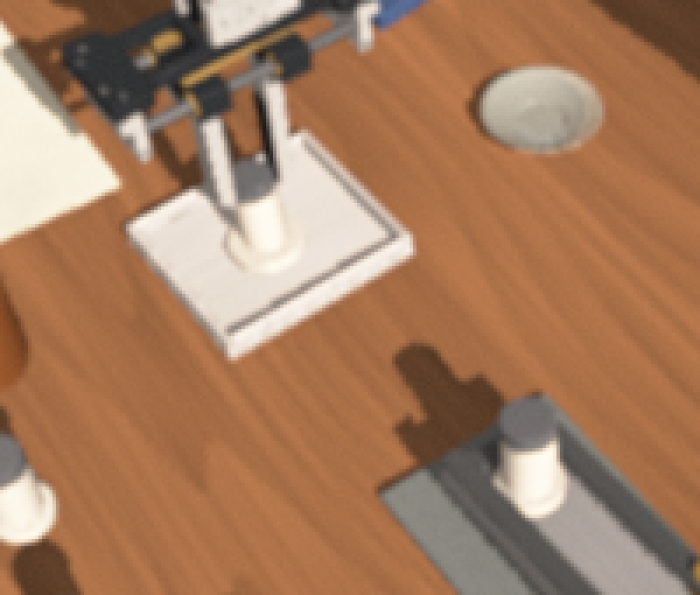

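The downward motion stopped at z≈34.8, where I predicted the foot's edge would touch. The picture shows the foot in the tray at crop (263,245). Releasing now.

Request:
{"name": "servo_tool", "arguments": {
  "commands": [
    [[0, 0, 0], 0],
    [[0, 0, 0], 0],
    [[0, 0, 0], 0],
    [[0, 0, 0], 0]
  ],
  "claw": 66
}}

```text
clock: 13.12
tcp_pos: [541.5, -339.8, 32.3]
tool_rot: [-2.171, -2.253, -0.001]
wrist_force: [-0.5, -0.1, -0.5]
opening: 65.1
```

Request:
{"name": "servo_tool", "arguments": {
  "commands": [
    [[0, 0, -8], 0],
    [[0, 0, -15], 0],
    [[0, 0, -25], 0],
    [[0, 0, -30], 0],
    [[0, 0, -30], 0],
    [[0, 0, -20], 0],
    [[0, 0, -10], 0],
    [[0, 0, 0], 0],
    [[0, 0, 0], 0]
  ]
}}

```text
clock: 14.25
tcp_pos: [543.6, -341.8, 182.1]
tool_rot: [-2.176, -2.259, -0.003]
wrist_force: [0.6, 0.7, -0.2]
opening: 66.2
```

Run:
```python
from h import *
import cv2
plan((538,-340,60),2.0,1)
p,d=optics.read_camera("wrist");cv2.imwrite("pics/w6.png",p[:,:,::-1])
p,d=optics.read_camera("scene");cv2.imwrite("pics/s6.png",cv2.resize(p[70:240,200:400,::-1],None,fx=3.5,fy=3.5,interpolation=3))
W=cloud("scene",d)
for c,R in (((541,-340),32),((521,-66),30)):
    m=(np.hypot(W[...,0]-c[0],W[...,1]-c[1])<R)
    q=W[m];zt=np.percentile(q[:,2],97);s=q[q[:,2]>zt-6];print("lid",zt,(s.min(0)+s.max(0))/2)
    b=q[(q[:,2]>9)&(q[:,2]<17)];print("foot",(b.min(0)+b.max(0))/2 if len(b) else None)
```

```text
tcp [ 543.6 -341.8  182.1] yaw_y 2.13 zdir [-0.0023  0.0047 -1.    ] F [ 0.62  0.65 -0.2 ] open 66.2 t 14.25
[[[1.4, -5.3, 122.1], np.float64(0.1)]]
lid 365.736264844718 [ 545.81636351 -329.04953028  366.91045083]
foot [ 541.8183467  -335.17728233   12.96343826]
lid 102.78078482095563 [520.8776238  -66.49896637 100.86109806]
foot [549.98682976 -65.50158699  11.48899912]
```

View pics/s6.png

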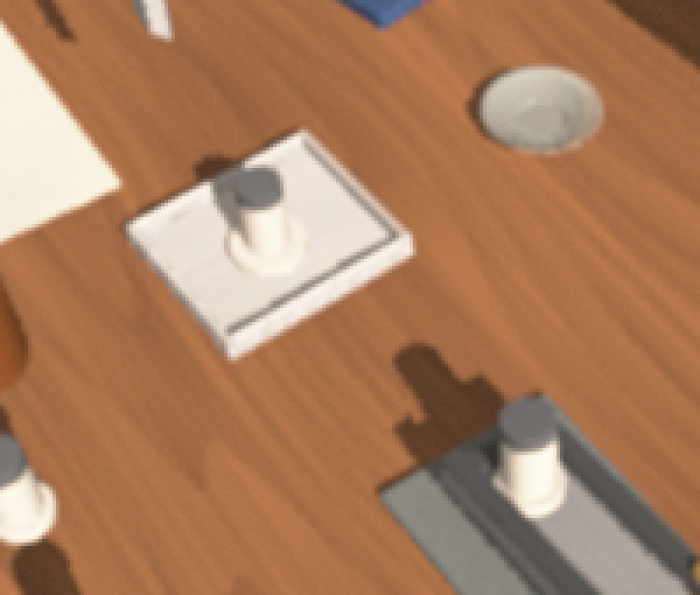

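View pics/w6.png

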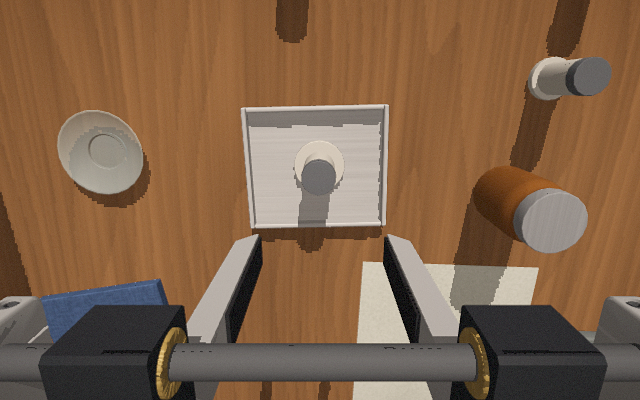

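The wide pot stands upright near the tray's centre: foot at (319,167) and tray at (243-388, 105-228) in the wrist view. The small pot hasn't moved, and the gripper is well clear. Handing in.

```bash
python3 -c "
from plant import r
print(r.job_done())"
```

```text
the job is handed in; nothing more can be done
None
```

The wide-footed pot is standing in the tray, and I handed the job in at about 14.4 s. I gripped it across the chute and slid it about 77 mm up the slope, to roughly x = 94 mm. Then I lifted it out, lowered it into the tray until it touched, released it and backed off.

**Wide-footed pot:** the last pictures show it upright, with its foot about 6 mm from the tray's centre. I judged flat and upright by eye.

**Narrow-footed pot:** its lid measured within about 1 mm of where it started.

**Gripper:** it finished clear, with the fingertips at z = 182 mm.

**Checks that failed:**
- **Lid height:** the reading for the placed pot picked up the gripper instead (366 mm), so I ignored it.
- **Touchdown:** the wrist force did not clearly show contact. I judged it from the downward motion stopping at z ≈ 34.8 mm, against 35.0 mm predicted.

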